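# Face up the stock bin with the reach hook

### The job

The square parts bin has slid back in its lane of the rack. Pick up the reach hook, drop its bent end into the empty front part of the bin, behind the front wall, and drag the bin forward until it is squarely and firmly seated against the rigid sleeve of its bumper on the stop bar; keep it pulled snug there for a moment, but gently, never with more than 16 N. Then unhook without pushing it back, and stand the hook upright on the open table; do not touch the bin with the gripper, and leave the round tub and everything else where it is.

Things in the scene. Friction and masses are not known exactly. Their poses are not given: they have to be found in the camera images.
- hook: Reach hook, standing by itself. Black block handle 70 (x) x 28 (y) x 50 mm tall, to be gripped across its 28 mm; from its front (+x) an 8 mm steel rod runs level, axis 44 mm above the handle's underside, and 175 mm ahead of the handle's centre bends straight down to 1 mm above the underside's level. Free depth under the rod 39 mm. 0.25 kg. Origin: centre of the handle's underside; z up.
- hook_tip (a point): The lowest point of the hook's bent-down end, 175 mm ahead (x) of the hook's origin and 1 mm above its underside; the end is 8 mm thick, so its pulling side lies 4 mm towards the handle.
- bin: Square open grey bin, 85 (x) x 78 (y) x 50 mm tall, walls and floor 3 mm, in one of the two lanes, 55 to 90 mm behind the stop bar. Origin: centre of its underside; -x is its front. Three brass glands fixed in it fill the rear of the inside (x over 15 mm), 29 mm high; the front, x -39 to 15 mm, is empty over the inner width of 72 mm. 0.4 to 0.8 kg; slides with 2 to 5 N of friction.
- bin_front (a point): Centre of the outside of the bin's front wall, 42.5 mm in front (-x) of the bin's origin, half way up (25 mm).
- rack: Blue steel rack, fixed: two lanes side by side, each 98 mm wide and 250 mm long, open at top and front, closed at the rear; floor 4 mm thick, walls 3 mm thick and up to 79 mm high, lane centres at y = +50.5 and -50.5 mm. Origin: middle of its front edge, on the table (height 0); +x points into the lanes, to the rear.
- stop: Aluminium stop bar, fixed across the front of both lanes, 12 (x) x 190 (y) x 40 mm tall, top 44 mm above the table. From its rear face a bumper stands out in the middle of each lane, 22 mm above the bar's underside: a rigid black-rimmed sleeve 28 mm across with a light plunger in it. The bin seats against the sleeve. Origin: centre of the bar's underside; axes as the rack's.
- stop_face (a point): Middle of the bar's rear face (+x side). The sleeves end 8 to 28 mm behind it, set anew each time and not measured: feel for it. The plunger stands 4 mm further out and gives at under 1 N; on the sleeve the pull rises by many newtons within a millimetre or two. 6 to 9 N beyond the sliding pull seats the bin; over 16 N between hook and bin damages the rim.
- tub: The round open grey tub in the other lane, 76 mm across the rim, 50 mm tall, to be left alone. Origin: centre of its underside.
- carton: Bystander: a small cardboard carton, 70 x 100 x 80 mm. Origin: centre of its underside.
- lampbox: Bystander: an upright white paper box, 60 x 60 x 110 mm. Origin: centre of its underside.
- mug: Bystander: a mug, 82 mm across, 95 mm tall. Origin: centre of its underside.
- driver: Bystander: a screwdriver lying down. Origin: a point on it.
- jar: Bystander: a clear jar, 100 mm across, 170 mm tall. Origin: centre of its underside.
- reel: Bystander: a flat black ring-shaped reel, 100 mm across, 30 mm thick. Origin: centre of its underside.
Not all that is in view belongs to the job. Leave any blue look-alike of the hook alone. Leave any blue look-alike of the bin alone.

How it is judged:
On the way, in this order (a step that is already met when the one before it is completed fails the run):
1. the held hook's bent end is inside the bin, at least 10 mm below its rim (x of hook_tip in the frame of bin between -0.0395 and 0.03 m and y of hook_tip in the frame of bin between -0.036 and 0.036 m and z of hook_tip in the frame of bin below 0.04 m and contact force between the fingers and hook above 1 N), for 0.1 s.
2. the hook pulls the bin snug against the stop bar (over 5 N, for 0.2 s) (contact force between bin and stop above 5 N and contact force between hook and bin above 5 N), for 0.2 s.
At the end, for the whole second after the job is handed in: The bin is level in its lane, square to the rack within 0.09 rad, at rest, its front 4 to 33 mm behind the stop bar's rear face and still pressing on its bumper (over 0.1 N); the hook stands upright (0.08 rad) by itself on the table, at rest, its underside below 6 mm (contact force between bin and stop above 0.1 N and x of bin_front in the frame of stop_face between 0.004 and 0.033 m and angle between the x axis of bin and the x axis of rack, either way round below 0.09 rad and angle between bin's own z axis and vertical below 0.06 rad and linear speed of each of bin, hook below 0.01 m/s and height (world z) of hook below 0.006 m and angle between hook's own z axis and vertical below 0.08 rad); the robot touches nothing.
It fails at once if hook and bin press on each other with more than 16 N (contact force between hook and bin above 16 N).
It fails at once if the gripper or arm touches the bin (contact force between any of the fingers, the arm and bin above 0.5 N).
It fails at once if the bin is tipped by more than 0.25 rad (angle between bin's own z axis and vertical above 0.25 rad).
It fails at once if the tub is moved by more than 8 mm (distance of tub from where it was at the start of the episode above 0.008 m).
It fails at once if a bystander is moved by more than 15 mm (distance of any of carton, lampbox, mug, driver, jar, reel from where it was at the start of the episode above 0.015 m).
It also fails if it takes over 64 s, if anything falls off the work surface, if the arm or the gripper's body presses on something with over 40 N, if the wrist force passes 120 N, or if a joint passes its speed limit or range.

### The arm

A 6-joint arm with a two-finger parallel gripper is mounted at the origin on the work surface. World frame = base frame: x ahead of the robot, y to its left, z up, the work surface at z = 0. Lengths are in m, angles in rad, forces in N, time in s.
With the tool pointing down it reaches from about 0.325 to 0.85 m from the base axis. Payload 4.4 kg.
Tool frame: the origin (TCP) lies midway between the tips of the shut fingers; the grasp point (between the pads) lies 19 mm behind it (r.grip_point_offset is the distance from the TCP to the grasp point, in m); z points along the fingers, y is the line along which they close (so a half turn about z gives the same grasp; the last joint's range is limited). The gripper opens to 94 mm and grips with 3 to 60 N. Pads are 16 mm wide; open, the fingers measure 119 mm over their backs; the gripper's body (75 mm by 177 mm) begins 78 mm behind the grasp point.
Start: joints at [1.157, 0.207, 1.542, -0, 1.393, -0.15], TCP at [0.149, 0.555, 0.205] pointing down, gripper open.
Joint ranges: [-2.73, 2.73], [-0.86, 2.22], [0.23, 2.46], [-1.11, 4.25], [0.08, 2.63], [-2.82, 2.82]. Speed limits (rad/s): [2.79, 2.79, 3.14, 3.14, 3.14, 3.14].

### API

Orientations are given as a unit quaternion [w, x, y, z].
In Python, from rig import r, viewer gives the robot as it stands. The module is installed in compiled form; this text tells all that it offers.
- The arm moves only by the tool apply_moves, never from a script. Its argument "rows" is a list of rows, each a list of 7 numbers: the shift along the tool's x, y, z scaled (see below), then the turn, a rotation vector about the tool's x, y, z scaled (see below), then the opening, from 0 (shut) to 1 (fully open). A call has 1 to 8 rows; each row is the pose to reach, as a shift and turn from the pose commanded when the call began, along the tool's axes at that moment; what a row does not reach only later rows make up. The controller multiplies each number of a shift by 0.5 m and each number of a turn by pi/2 rad. A row lasts 1/12 s, in which the tool goes at most 41.7 mm and 7.16 degrees, less where a joint would pass 70% of its speed; a pose out of reach is approached as far as the arm can. A call with a number of a shift or a turn outside -1 to 1 is refused whole. A call with a gripper value outside its range is refused whole. The fingers move at their own pace and stop on an object; "newtons" is the grip in N (left out, the last holds). Time passes only in rows, so rows that repeat a pose let the fingers close. It gives the time, the measured TCP pose, the force, the opening and the grip force at its end, in the units of the state.
- r.read_state(): the state, without advancing time (a new reading comes with each control period).
- viewer.snapshot(name): name is "side" or "top"; returns the picture (480x640x3 uint8, blue, green, red); there is no depth.
- viewer.camera_model(name): a dict with "intrinsics" (3x3 intrinsics, pixels), "extrinsics" (4x4, takes a point from camera to world coordinates). Camera axes: x right, y up, looking along -z (the intrinsics and any distortion apply to the point x, -y, -z); pixel columns grow to the right and rows downward; lengths in m; the calibration is good to about 2 mm. A picture is of the moment at which its call begins. camera_model takes no time and is no camera call.
- r.job_done(): hands the job in; it is judged then, once.
Trained networks look in the newest picture that a camera, given by its name, has taken for a name from the list of things; names that differ only in an ending like _2 or _b are one class to them, and where a whole thing is asked for, a point or a joint stands for the part that bears it (a point fixed in the world has none). Each returns a list of dicts, best first, with "conf" (0 to 1); they miss things now and then, are a little off and sometimes report something else, mostly with a low value. They report only what shows in the picture. A call takes as long as a camera call. They do not tell look-alikes from the thing itself.
- viewer.trace(camera, name): "mask" (480x640 bool, what is visible of it) and "extent" ([centre column, centre row, width, height] in pixels, round what is visible of it).
- viewer.place_of(camera, name): "uv" ([column, row] in pixels: a listed point, or the origin of a listed thing).
The state is a dict: "time": time; "joint_positions": joint angles; "dq": joint speeds; "joint_efforts": joint torques, N m; "position": TCP position; "tool_rot": TCP orientation; "force": force on the tool from outside, world axes, zero at the start; "torque": the same for the moment, N m; "width": finger opening in m; "gripper_force": force on a finger pad.
Only numpy, scipy, OpenCV 4.12 (cv2) and the standard library are available. Lean on these libraries where they do the work, as an engineer would, in place of code of your own. Each camera call takes 0.05 s, during which the arm holds its last target. There are 200 camera calls.

## Working session

There is one attempt and no reset: what is moved stays moved. The work goes in short steps, Python scripts to look and compute and a tool call to move; the robot and the scene stay as the last step left them, time stands still between calls to the robot, and variables do not carry over. Pictures are saved under pics/ and viewed, at most 10 in all, crops included, and the job is handed in when it is done.

Besides the shell and the picture viewer there is one more tool, called after "Request:" as name(argument=value, ...) on one line, values as JSON. apply_moves: Moves the arm, as the interface text tells. Its arguments: {"type":"object","properties":{"rows":{"type":"array","items":{"type":"array","items":{"type":"number"}}},"newtons":{"type":"number"}},"required":["rows"]}

```bash
mkdir -p pics; cat > h.py <<'E'
import numpy as np, cv2
from rig import r, viewer
def ray(cam,uv):
    m=viewer.camera_model(cam);K=np.array(m["intrinsics"]);T=np.array(m["extrinsics"])
    x=np.linalg.solve(K,[uv[0],uv[1],1]); d=T[:3,:3]@np.array([x[0],-x[1],-x[2]]); return T[:3,3],d
def atz(cam,uv,z):
    o,d=ray(cam,uv); return o+d*(z-o[2])/d[2]
def proj(cam,p):
    m=viewer.camera_model(cam);K=np.array(m["intrinsics"]);T=np.array(m["extrinsics"])
    c=T[:3,:3].T@(np.array(p)-T[:3,3]); c=K@np.array([c[0],-c[1],-c[2]]); return c[:2]/c[2]
E
python3 - <<'E'
from h import *
np.set_printoptions(precision=4,suppress=True)
a=viewer.snapshot("side");b=viewer.snapshot("top")
cv2.imwrite("pics/side0.png",a);cv2.imwrite("pics/top0.png",b)
for c in("side","top"):
    print(c,viewer.camera_model(c)["extrinsics"])
    for n in("hook","hook_tip","bin","bin_front","rack","stop","stop_face","tub"):
        for q in viewer.place_of(c,n)[:3]: print(c,n,np.round(q["uv"],1),round(q["conf"],2),atz(c,q["uv"],0).round(3))
s=r.read_state();print(s)
E
```

```text
side [[ 0.8908  0.2763 -0.3607  0.1036]
 [-0.454   0.5089 -0.7314 -0.8112]
 [-0.0185  0.8153  0.5788  0.6995]
 [ 0.      0.      0.      1.    ]]
side hook [272.8 332.1] 0.81 [ 0.288 -0.188  0.   ]
side hook [376.5 354.9] 0.73 [ 0.449 -0.342  0.   ]
side hook_tip [308.3 394. ] 0.84 [ 0.29 -0.36  0.  ]
side hook_tip [430.5 313.3] 0.67 [ 0.617 -0.301  0.   ]
side bin [382.4 229.3] 0.81 [0.705 0.025 0.   ]
side bin [405.4 268.7] 0.74 [ 0.659 -0.149  0.   ]
side bin_front [419.9 253.9] 0.75 [ 0.728 -0.117  0.   ]
side bin_front [372.8 230.6] 0.68 [0.678 0.032 0.   ]
side rack [333.2 236. ] 0.87 [0.567 0.062 0.   ]
side rack [324.3 180.9] 0.58 [0.693 0.361 0.   ]
side rack [431.5 312.9] 0.55 [ 0.619 -0.301 -0.   ]
side stop [335.8 237.6] 0.71 [0.57  0.052 0.   ]
side stop_face [337.5 226.3] 0.74 [0.601 0.099 0.   ]
side tub [359.4 214.2] 0.7 [0.689 0.124 0.   ]
side tub [474.2 312.1] 0.58 [ 0.704 -0.343  0.   ]
side tub [322.6 177. ] 0.33 [0.701 0.389 0.   ]
top [[ 0.0053  0.9896 -0.1436  0.3162]
 [-0.9999  0.0033 -0.0136 -0.0132]
 [-0.013   0.1437  0.9895  1.3312]
 [ 0.      0.      0.  
[... 463 characters left out ...]
.668 0.015 0.   ]
top rack [303.  225.5] 0.63 [0.567 0.064 0.   ]
top stop [301.4 223.9] 0.64 [0.572 0.069 0.   ]
top stop_face [305.6 219.5] 0.8 [0.585 0.056 0.   ]
top tub [283.8 186.2] 0.6 [0.688 0.123 0.   ]
{'time': 0.9, 'joint_positions': array([ 1.1575,  0.2065,  1.5415, -0.    ,  1.3935, -0.1505]), 'dq': array([ 0.002 , -0.0006, -0.0007,  0.0004,  0.0006, -0.0002]), 'joint_efforts': array([ -0.0002, -37.0885, -28.1761,   0.0699,   0.0274,   0.    ]), 'position': array([0.1494, 0.5553, 0.2055]), 'tool_rot': array([0.    , 0.131 , 0.9914, 0.    ]), 'force': array([0.2501, 0.4438, 0.5438]), 'torque': array([-0.0501, -0.0266,  0.022 ]), 'gripper_force': 0.0, 'width': 0.09409629918746645}
```

```bash
sleep 1; ls pics
```

```text
side0.png
top0.png
```

View pics/top0.png

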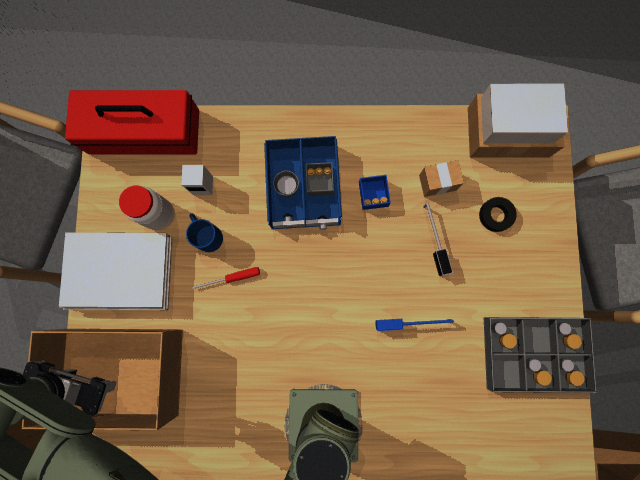

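View pics/side0.png

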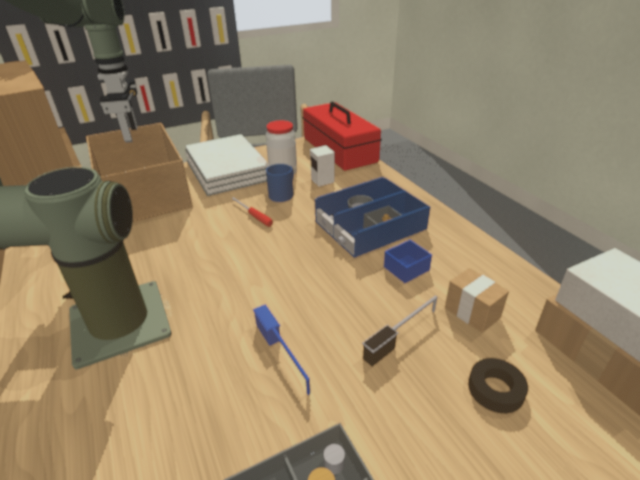

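The black-handled hook is at top px (443,262), with its tip at (426,206). It fits the description, and the blue one at (389,324) is the look-alike. The grey square bin is in the rack's right lane at (320,181), and the small blue bin at (375,193) is a look-alike. I'll confirm with a crop.

```bash
python3 - <<'E'
from h import *
b=cv2.imread("pics/top0.png")
cv2.imwrite("pics/crop1.png",cv2.resize(b[125:285,255:465],None,fx=3.75,fy=3.75,interpolation=cv2.INTER_CUBIC))
np.set_printoptions(precision=4,suppress=True)
for n,z in(("rack",.079),("bin",.054),("hook",.045),("stop",.044)):
  for q in viewer.trace("top",n)[:2]:
    m=q["mask"].astype(np.uint8); c=max(cv2.findContours(m,0,1)[0],key=cv2.contourArea)[:,0]
    w=np.array([atz("top",p,z)[:2] for p in c.astype(float)],np.float32)
    R=cv2.minAreaRect(w); print(n,q["conf"],q["extent"],R); print(cv2.boxPoints(R))
E
```

```text
rack 0.93 [302.0, 181.9, 81.2, 93.9] ((0.6813446283340454, 0.06308460235595703), (0.26289838552474976, 0.215035080909729), 3.7730398178100586)
[[ 0.5431  0.1617]
 [ 0.5573 -0.0528]
 [ 0.8196 -0.0355]
 [ 0.8054  0.179 ]]
rack 0.46 [205.3, 230.9, 38.6, 40.5] ((0.5287634134292603, 0.3423384726047516), (0.11816821247339249, 0.08145234733819962), 63.971927642822266)
[[0.4662 0.3071]
 [0.5394 0.2714]
 [0.5913 0.3776]
 [0.5181 0.4133]]
bin 0.78 [375.8, 194.3, 29.3, 37.6] ((0.6563785672187805, -0.1441984325647354), (0.09504708647727966, 0.0830107182264328), 6.560532569885254)
[[ 0.6044 -0.1084]
 [ 0.6139 -0.1909]
 [ 0.7083 -0.18  ]
 [ 0.6988 -0.0975]]
bin 0.73 [321.2, 180.1, 27.4, 37.4] ((0.6954857110977173, 0.015559922903776169), (0.0980367437005043, 0.07893627882003784), 2.89107084274292)
[[ 0.6445  0.0525]
 [ 0.6485 -0.0263]
 [ 0.7464 -0.0214]
 [ 0.7425  0.0575]]
hook 0.78 [437.4, 239.1, 28.5, 72.9] ((0.5225271582603455, -0.32000264525413513), (0.21228991448879242, 0.0430380180478096), 12.037101745605469)
[[ 0.4142 -0.3211]
 [ 0.4232 -0.3632]
 [ 0.6308 -0.3189]
 [ 0.6219 -0.2768]]
hook 0.6 [413.0, 325.3, 72.7, 11.2] ((0.27817338705062866, -0.19333648681640625), (0.03025965392589569, 0.09494869410991669), 0.3158341944217682)
[[ 0.2628 -0.1459]
 [ 0.2633 -0.2409]
 [ 0.2936 -0.2407]
 [ 0.293  -0.1458]]
stop 0.81 [305.0, 219.7, 68.3, 14.0] ((0.5718111395835876, 0.055581506341695786), (0.19086706638336182, 0.042981330305337906), 87.69373321533203)
[[ 0.5465 -0.0389]
 [ 0.5894 -0.0406]
 [ 0.5971  0.1501]
 [ 0.5542  0.1518]]
```

View pics/crop1.png

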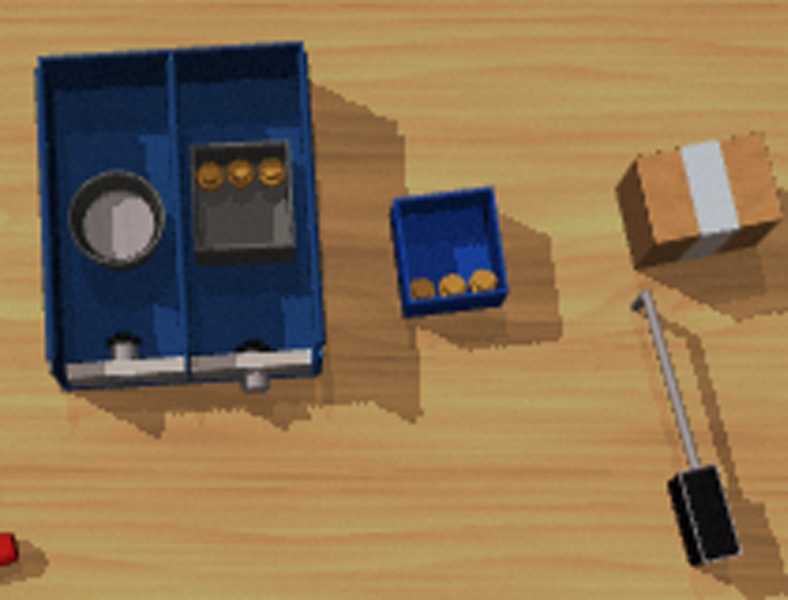

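Crop: the grey bin with the brass glands at its rear is in the right lane. The black-handled hook is right, with its tip at top px (426,204). I'll start moving towards the hook.

Request:
apply_moves(rows=[[-0.73, -0.63, -0.09, 0, 0, 0.6, 1], [-0.73, -0.63, -0.09, 0, 0, 0.6, 1], [-0.73, -0.63, -0.09, 0, 0, 0.6, 1], [-0.73, -0.63, -0.09, 0, 0, 0.6, 1], [-0.73, -0.63, -0.09, 0, 0, 0.6, 1], [-0.73, -0.63, -0.09, 0, 0, 0.6, 1], [-0.73, -0.63, -0.09, 0, 0, 0.6, 1], [-0.73, -0.63, -0.09, 0, 0, 0.6, 1]])

```text
time: 1.77
position: [0.3364, 0.2789, 0.237]
tool_rot: [0.0, 0.569, 0.822, 0.001]
force: [1.2, 0.5, -0.0]
width: 0.0941
gripper_force: 0.0
```

```bash
cat >> h.py <<'E'
from scipy.spatial.transform import Rotation as Ro
def pose():
    s=r.read_state(); q=s["tool_rot"]; return np.array(s["position"]),Ro.from_quat([q[1],q[2],q[3],q[0]]),s
def go(p,yaw):  # yaw of tool y axis; prints scaled row
    p0,R0,s=pose()
    Y=np.array([np.cos(yaw),np.sin(yaw),0]);Z=np.array([0,0,-1.]);X=np.cross(Y,Z)
    R=Ro.from_matrix(np.array([X,Y,Z]).T)
    sh=R0.inv().apply(np.array(p)-p0)/.5; t=(R0.inv()*R).as_rotvec()/(np.pi/2)
    y=R0.as_matrix()[:,1]
    print("row",sh.round(4),t.round(4),"pos",p0.round(4),"yaw",round(float(np.arctan2(y[1],y[0])),4),"F",np.round(s["force"],2),"w",round(s["width"],4),"t",s["time"])
E
python3 - <<'E'
from h import *
a=viewer.snapshot("top");viewer.snapshot("side")
# rack yaw & hook heading from top picture
for c in("top","side"):
    for n,z in(("hook",0),("hook_tip",.001),("rack",0),("stop_face",.024),("stop",.004),("bin",.004),("bin_front",.029)):
        for q in viewer.place_of(c,n)[:2]: print(c,n,round(q["conf"],2),atz(c,q["uv"],z).round(4))
def w(u,v,z): return atz("top",(255+u/3.75,125+v/3.75),z)[:2]
for A,B in(((302,45),(322,345)),((38,60),(53,355)),((172,53),(186,345))):
    d=w(*A,.079)-w(*B,.079); print("rackyaw",np.arctan2(d[1],d[0]),w(*B,.079))
d=w(646,293,.044)-w(700,465,.044);print("hookyaw",np.arctan2(d[1],d[0]))
go([.454,-.338,.25],-1.35)
E
```

```text
top hook 0.92 [ 0.4564 -0.3366  0.    ]
top hook 0.63 [ 0.2842 -0.1926  0.    ]
top hook_tip 0.96 [ 0.2891 -0.3547  0.001 ]
top hook_tip 0.85 [ 0.6194 -0.2946  0.001 ]
top rack 0.92 [0.5602 0.0617 0.    ]
top stop_face 0.73 [0.589  0.0622 0.024 ]
top stop 0.67 [0.567  0.0556 0.004 ]
top stop 0.34 [ 0.4636 -0.3288  0.004 ]
top bin 0.72 [ 0.6626 -0.1526  0.004 ]
top bin 0.63 [0.711  0.0177 0.004 ]
top bin_front 0.69 [ 0.6962 -0.1357  0.029 ]
top bin_front 0.56 [0.664 0.011 0.029]
side hook 0.93 [ 0.4517 -0.345   0.    ]
side hook 0.89 [ 0.2833 -0.185   0.    ]
side hook_tip 0.92 [ 0.6199 -0.2964  0.001 ]
side hook_tip 0.86 [ 0.2918 -0.3579  0.001 ]
side rack 0.9 [0.5684 0.0624 0.    ]
side rack 0.4 [0.6953 0.1185 0.    ]
side stop_face 0.78 [0.5782 0.0737 0.024 ]
side stop 0.63 [0.5657 0.0493 0.004 ]
side stop 0.25 [0.6788 0.0315 0.004 ]
side bin 0.87 [0.6937 0.0166 0.004 ]
side bin 0.6 [ 0.6549 -0.1508  0.004 ]
side bin_front 0.98 [ 0.6551 -0.0075  0.029 ]
side bin_front 0.82 [ 0.6966 -0.1533  0.029 ]
rackyaw 0.06474551426454306 [ 0.57659797 -0.04716101]
rackyaw 0.07212097337754135 [0.56841405 0.15498793]
rackyaw 0.05796332863987471 [0.57633549 0.0550207 ]
hookyaw 0.2711414745004064
row [-1.2405 -0.2221 -0.0272] [-0.0000e+00  1.0000e-04  1.0927e+00] pos [0.3355 0.2809 0.2364] yaw 0.3664 F [-0.09 -0.7  -0.05] w 0.094 t 2.5667
```

Request:
apply_moves(rows=[[-0.9, -0.16, -0.02, 0, 0, 0.64, 1], [-0.9, -0.16, -0.02, 0, 0, 0.64, 1], [-0.9, -0.16, -0.02, 0, 0, 0.64, 1], [-0.9, -0.16, -0.02, 0, 0, 0.64, 1], [-0.9, -0.16, -0.02, 0, 0, 0.64, 1], [-0.9, -0.16, -0.02, 0, 0, 0.64, 1], [-0.9, -0.16, -0.02, 0, 0, 0.64, 1], [-0.9, -0.16, -0.02, 0, 0, 0.64, 1]])

```text
time: 3.23
position: [0.3985, -0.0487, 0.2441]
tool_rot: [0.0, 0.894, 0.448, 0.001]
force: [0.8, 1.6, 0.1]
width: 0.0944
gripper_force: 0.0
```

```bash
python3 -c "
from h import *
go([.453,-.339,.15],-1.31)"
```

```text
row [-0.4003  0.4343  0.1885] [ 0.0006 -0.0006  0.426 ] pos [ 0.3985 -0.0487  0.2441] yaw -0.6408 F [0.78 1.58 0.1 ] w 0.0944 t 3.2333
```

Request:
apply_moves(rows=[[-0.4, 0.434, 0.12, 0, 0, 0.426, 1], [-0.4, 0.434, 0.12, 0, 0, 0.426, 1], [-0.4, 0.434, 0.12, 0, 0, 0.426, 1], [-0.4, 0.434, 0.12, 0, 0, 0.426, 1], [-0.4, 0.434, 0.12, 0, 0, 0.426, 1], [-0.4, 0.434, 0.12, 0, 0, 0.426, 1], [-0.4, 0.434, 0.12, 0, 0, 0.426, 1], [-0.4, 0.434, 0.12, 0, 0, 0.426, 1]])

```text
time: 3.9
position: [0.4543, -0.3417, 0.1817]
tool_rot: [0.0, 0.991, 0.131, -0.001]
force: [-0.5, 1.9, 0.5]
width: 0.0937
gripper_force: 0.0
```

```bash
python3 -c "
from h import *
a=viewer.snapshot('side');viewer.snapshot('top')
for c in('side','top'):
  for n in('hook','hook_tip'):
    for q in viewer.place_of(c,n)[:3]: print(c,n,q['uv'],q['conf'],atz(c,q['uv'],0).round(4))
cv2.imwrite('pics/s2.png',cv2.resize(a[150:430,250:550],None,fx=2,fy=2))
go([.453,-.339,.012],-1.31)"
```

```text
side hook [377.4, 355.7] 0.92 [ 0.4497 -0.3448  0.    ]
side hook [270.9, 335.3] 0.61 [ 0.2809 -0.1947  0.    ]
side hook [285.0, 170.1] 0.22 [0.6081 0.5009 0.    ]
side hook_tip [430.1, 311.0] 0.98 [ 0.6204 -0.2948  0.    ]
side hook_tip [378.6, 357.6] 0.35 [ 0.4492 -0.3499  0.    ]
top hook [390.9, 325.1] 0.5 [ 0.2751 -0.1936  0.    ]
row [-0.0061  0.0073  0.3446] [-0.     -0.0003  0.0051] pos [ 0.4549 -0.3347  0.1843] yaw -1.3019 F [-0.23  0.13  0.73] w 0.0943 t 4.2
```

View pics/s2.png

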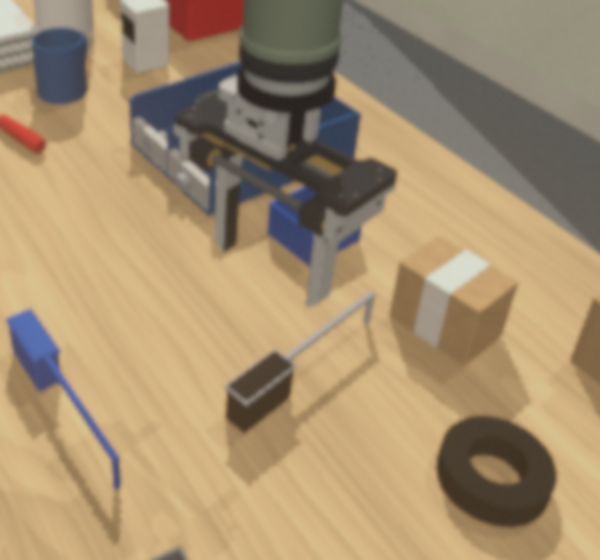

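The open gripper is above the black handle, which sits at crop px (260,390). Now I'll descend and grasp.

Request:
apply_moves(rows=[[-0.005, 0.007, 0.1, 0, 0, 0.005, 1], [-0.005, 0.007, 0.18, 0, 0, 0.005, 1], [-0.005, 0.007, 0.26, 0, 0, 0.005, 1], [-0.005, 0.007, 0.32, 0, 0, 0.005, 1], [-0.005, 0.007, 0.347, 0, 0, 0.005, 1], [-0.005, 0.007, 0.347, 0, 0, 0.005, 1]])

```text
time: 4.7
position: [0.4505, -0.3358, 0.0065]
tool_rot: [-0.004, 0.991, 0.13, -0.003]
force: [-0.1, 0.7, -0.2]
width: 0.0938
gripper_force: 0.0
```

Request:
apply_moves(rows=[[0, 0, 0, 0, 0, 0, 0.2], [0, 0, 0, 0, 0, 0, 0.2], [0, 0, 0, 0, 0, 0, 0.2], [0, 0, 0, 0, 0, 0, 0.2], [0, 0, 0, 0, 0, 0, 0.2], [0, 0, 0, 0, 0, 0, 0.2], [0, 0, 0, 0, 0, 0, 0], [0, 0, 0, 0, 0, 0, 0]], newtons=50)

```text
time: 5.37
position: [0.4533, -0.3406, 0.0104]
tool_rot: [0.0, 0.992, 0.129, 0.0]
force: [0.1, 0.5, -0.6]
width: 0.0446
gripper_force: 0.0
```

```bash
python3 -c "
from h import *
go([.453,-.339,.012],-1.31)
a=viewer.snapshot('side')
for q in viewer.place_of('side','hook_tip')[:2]: print(q['uv'],q['conf'],atz('side',q['uv'],0).round(4))"
```

```text
row [ 0.0003 -0.0032 -0.0031] [ 0.0002 -0.0001 -0.001 ] pos [ 0.4533 -0.3406  0.0104] yaw -1.3116 F [ 0.07  0.52 -0.6 ] w 0.0446 t 5.3667
[434.1, 310.3] 0.81 [ 0.6296 -0.2973  0.    ]
```

Request:
apply_moves(rows=[[0, 0, 0, 0, 0, 0, 0], [0, 0, 0, 0, 0, 0, 0], [0, 0, 0, 0, 0, 0, 0], [0, 0, 0, 0, 0, 0, 0], [0, 0, 0, 0, 0, 0, 0], [0, 0, 0, 0, 0, 0, 0]])

```text
time: 5.97
position: [0.4532, -0.3405, 0.0101]
tool_rot: [0.0, 0.992, 0.129, -0.0]
force: [-0.8, -1.1, -0.6]
width: 0.0277
gripper_force: 49.9
```

Request:
apply_moves(rows=[[0, 0, -0.01, 0, 0, 0, 0], [0, 0, -0.04, 0, 0, 0, 0], [0, 0, -0.1, 0, 0, 0, 0], [0, 0, -0.17, 0, 0, 0, 0], [0, 0, -0.23, 0, 0, 0, 0], [0, 0, -0.23, 0, 0, 0, 0], [0, 0, -0.23, 0, 0, 0, 0], [0, 0, -0.23, 0, 0, 0, 0]])

```text
time: 6.63
position: [0.4522, -0.3393, 0.1238]
tool_rot: [-0.001, 0.992, 0.129, -0.001]
force: [0.1, 0.6, -3.7]
width: 0.0277
gripper_force: 49.9
```

```bash
python3 -c "
from h import *
a=viewer.snapshot('side');viewer.snapshot('top')
p,R,s=pose(); print(s['width'],s['gripper_force'],s['force'],p)
X=-R.as_matrix()[:,0]
for sgn in(1,-1): print('expected tip',p+sgn*X*.175,'z~',p[2]-.009)
for c in('side','top'):
  for q in viewer.place_of(c,'hook_tip')[:2]: print(c,q['uv'],q['conf'],atz(c,q['uv'],p[2]-.009).round(4))
cv2.imwrite('pics/s3.png',cv2.resize(a[100:400,250:550],None,fx=2,fy=2))
go([.50,.0,.125],.065-np.pi/2)"
```

```text
0.02732243247695734 49.9226850271225 [-0.54509671 -0.41365547 -3.08316998] [ 0.45157823 -0.33872073  0.12244054]
expected tip [ 0.28243017 -0.38359511  0.12291329] z~ 0.11344054118901349
expected tip [ 0.62072629 -0.29384634  0.12196779] z~ 0.11344054118901349
side [305.3, 390.9] 0.96 [ 0.2578 -0.4257  0.1134]
side [361.9, 212.9] 0.75 [ 0.6028 -0.0251  0.1134]
top [428.3, 200.2] 0.53 [ 0.6171 -0.2863  0.1134]
top [203.1, 186.0] 0.36 [0.6562 0.3362 0.1134]
row [ 0.2668 -0.6309 -0.0025] [-0.0025  0.0018  0.1237] pos [ 0.4519 -0.3391  0.1227] yaw -1.3115 F [-0.61  0.15 -2.72] w 0.0275 t 6.8333
```

View pics/s3.png

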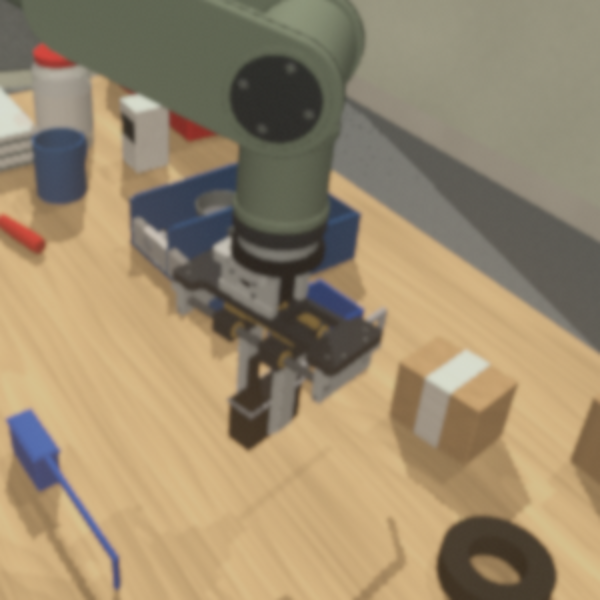

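The hook is held level with its tip ahead. I'll carry it over to above the bin.

Request:
apply_moves(rows=[[0.03, -0.06, -0.005, 0, 0, 0.02, 0], [0.07, -0.14, -0.005, 0, 0, 0.04, 0], [0.11, -0.22, -0.005, 0, 0, 0.06, 0], [0.14, -0.3, -0.005, 0, 0, 0.08, 0], [0.18, -0.38, -0.005, 0, 0, 0.1, 0], [0.22, -0.46, -0.005, 0, 0, 0.12, 0], [0.26, -0.54, -0.005, 0, 0, 0.124, 0], [0.28, -0.6, -0.005, 0, 0, 0.124, 0]])

```text
time: 7.5
position: [0.5107, -0.0186, 0.1267]
tool_rot: [-0.0, 0.999, 0.032, -0.001]
force: [1.0, -0.5, -2.0]
width: 0.0278
gripper_force: 49.9
```

Request:
apply_moves(rows=[[0.01, -0.035, 0, 0, 0, 0, 0], [0.01, -0.035, 0, 0, 0, 0, 0], [0.01, -0.035, 0, 0, 0, 0, 0], [0.01, -0.035, 0, 0, 0, 0, 0]])

```text
time: 7.83
position: [0.5142, -0.0035, 0.1269]
tool_rot: [0.0, 0.999, 0.032, -0.001]
force: [0.5, -0.3, -2.2]
width: 0.0274
gripper_force: 49.9
```

```bash
python3 -c "
from h import *
a=viewer.snapshot('top');b=viewer.snapshot('side')
p,R,s=pose(); print(s['width'],s['gripper_force'],s['force'],p)
t=p+R.as_matrix()[:,0]*.175; t[2]=p[2]-.009; print('expected tip',t, proj('top',t),proj('side',t))
for c in('top','side'):
 for n,z in(('hook_tip',t[2]),('bin',.004),('bin_front',.029),('stop_face',.024)):
  for q in viewer.place_of(c,n)[:2]: print(c,n,np.round(q['uv'],1),round(q['conf'],2),atz(c,q['uv'],z).round(4))
A=cv2.resize(a[125:245,250:350],None,fx=4,fy=4,interpolation=2);B=cv2.resize(b[150:270,290:440],None,fx=4,fy=4,interpolation=2)
B=cv2.resize(b[150:270,310:410],None,fx=4,fy=4,interpolation=2)
cv2.imwrite('pics/s4.png',np.hstack([A,B]))
go([.512,.005,.125],.065-np.pi/2)"
```

```text
0.027367637929274692 49.92259740829468 [-0.06625349  0.7489517  -1.97187299] [ 0.51444142 -0.00421676  0.12723488]
expected tip [0.68909816 0.00673724 0.11823488] [321.7429152  174.18508481] [383.84782463 197.25399499]
top hook_tip [446.4 317.6] 0.72 [ 0.299  -0.3238  0.1182]
top hook_tip [497.3 214. ] 0.38 [ 0.5778 -0.4711  0.1182]
top bin [377.3 196.6] 0.91 [ 0.6549 -0.1585  0.004 ]
top bin [320.3 180.9] 0.76 [0.7032 0.0129 0.004 ]
top bin_front [369.6 174.1] 0.95 [ 0.717  -0.1338  0.029 ]
top bin_front [322.6 236.4] 0.61 [0.5293 0.0047 0.029 ]
top stop_face [317.8 180.4] 0.57 [0.6989 0.0199 0.024 ]
side hook_tip [384.4 196.9] 0.68 [0.6914 0.0076 0.1182]
side hook_tip [308.1 394.9] 0.62 [ 0.2573 -0.4373  0.1182]
side bin [383.1 231. ] 0.91 [0.6988 0.0122 0.004 ]
side bin [404.  270.8] 0.9 [ 0.6482 -0.1573  0.004 ]
side bin_front [419.8 257.3] 0.87 [ 0.6935 -0.1566  0.029 ]
side bin_front [372.1 228.4] 0.57 [0.6581 0.0073 0.029 ]
side stop_face [339.4 226.1] 0.86 [0.589  0.0661 0.024 ]
side stop_face [471.5 313.3] 0.24 [ 0.6757 -0.3592  0.024 ]
row [-0.0045 -0.0168  0.0055] [ 0.     -0.     -0.0007] pos [ 0.5148 -0.0032  0.1278] yaw -1.5069 F [-0.58  1.13 -2.69] w 0.0274 t 8.3333
```

View pics/s4.png

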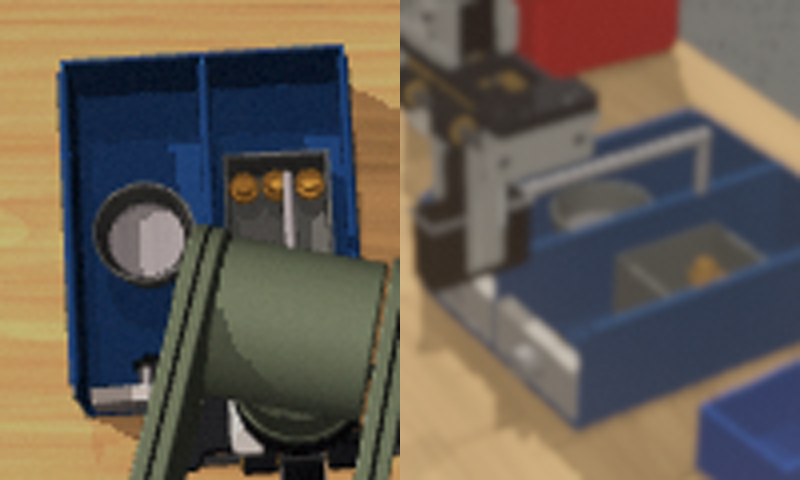

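```bash
python3 -c "
from h import *
f=lambda u,v:atz('top',(u,v),.054).round(4)
w=lambda u,v:f(255+u/3.75,125+v/3.75)
x=lambda u,v:f(250+u/4,125+v/4)
print('crop1 RL,RR,FL,FR',w(191,145),w(289,141),w(194,250),w(294,246))
print('s4 RL RR',x(224,155),x(330,152))
print('rodend',atz('top',(250+288/4,125+170/4),.166))
print(proj('top',[.6892,.0067,.166]))
b=lambda u,v:atz('side',(310+u/4-100,150+v/4),.054).round(4)
print('side rim F-left,F-right,R-right,R-left',b(615,262),b(655,307),b(765,268),b(722,226))
print('side walls divider frontrim, right', atz('side',(310+(180)/4,150+425/4),0))
g=cv2.imread('pics/crop1.png');
"
```

```text
crop1 RL,RR,FL,FR [0.7406 0.0542 0.054 ] [ 0.7439 -0.0222  0.054 ] [0.6564 0.051  0.054 ] [ 0.6597 -0.0263  0.054 ]
s4 RL RR [0.7403 0.054  0.054 ] [ 0.7427 -0.0235  0.054 ]
rodend [0.69282583 0.00536874 0.166     ]
[321.4927606  168.81358271]
side rim F-left,F-right,R-right,R-left [0.651  0.0408 0.054 ] [ 0.6453 -0.0188  0.054 ] [ 0.7362 -0.0144  0.054 ] [0.7415 0.0449 0.054 ]
side walls divider frontrim, right [ 0.57419425 -0.04514065  0.        ]
```

Bin rim found at top crop corners (224,155) and (330,152). Its size comes out at 84.5 x 77 mm, centred at (0.700, 0.014). The tip is over the empty front, so I'll shift 5 mm left and lower it.

Request:
apply_moves(rows=[[0, -0.011, 0, 0, 0, 0, 0], [0, -0.011, 0.02, 0, 0, 0, 0], [0, -0.011, 0.05, 0, 0, 0, 0], [0, -0.011, 0.08, 0, 0, 0, 0], [0, -0.011, 0.11, 0, 0, 0, 0], [0, -0.011, 0.13, 0, 0, 0, 0], [0, -0.011, 0.13, 0, 0, 0, 0], [0, -0.011, 0.13, 0, 0, 0, 0]])

```text
time: 9.0
position: [0.5137, 0.0029, 0.0619]
tool_rot: [-0.0, 0.999, 0.032, -0.001]
force: [-0.0, -0.5, -2.1]
width: 0.0277
gripper_force: 49.9
```

```bash
python3 -c "
from h import *
b=viewer.snapshot('side')
p,R,s=pose(); print(s['width'],s['force'],p)
t=p+R.as_matrix()[:,0]*.175; t[2]=p[2]-.009; print(t,proj('side',t))
for q in viewer.place_of('side','hook_tip')[:2]: print(q)
cv2.imwrite('pics/s5.png',cv2.resize(b[150:270,310:410],None,fx=4,fy=4,interpolation=2))
go([.515,.0015,.035],.065-np.pi/2)"
```

```text
0.02788748044590702 [-0.1047298   0.48854452 -2.16387468] [0.51472494 0.0027142  0.06283024]
[0.68935853 0.01403263 0.05383024] [380.95311451 216.5532027 ]
{'uv': [380.4, 219.0], 'conf': 0.92}
{'uv': [307.9, 393.3], 'conf': 0.88}
row [-0.0007  0.0021  0.0568] [ 0.0002 -0.0009 -0.0002] pos [0.5153 0.0026 0.0634] yaw -1.5061 F [ 0.17  0.13 -2.31] w 0.028 t 9.1
```

View pics/s5.png

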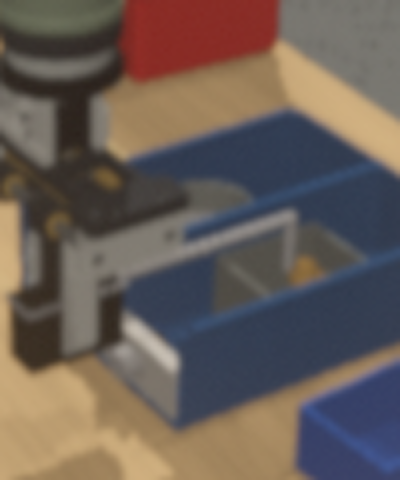

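The tip is at crop (287,268), inside the bin outline. I'll lower it the rest of the way.

Request:
apply_moves(rows=[[0, 0.001, 0.015, 0, 0, 0, 0], [0, 0.001, 0.03, 0, 0, 0, 0], [0, 0.001, 0.045, 0, 0, 0, 0], [0, 0.001, 0.058, 0, 0, 0, 0], [0, 0.001, 0.058, 0, 0, 0, 0], [0, 0.001, 0.058, 0, 0, 0, 0]])

```text
time: 9.6
position: [0.5137, 0.0022, 0.0328]
tool_rot: [-0.0, 0.999, 0.032, -0.001]
force: [0.6, 0.2, -1.5]
width: 0.0278
gripper_force: 49.9
```

Request:
apply_moves(rows=[[-0.005, 0, 0, 0, 0, 0, 0], [-0.01, 0, 0, 0, 0, 0, 0], [-0.015, 0, 0, 0, 0, 0, 0], [-0.02, 0, 0, 0, 0, 0, 0], [-0.024, 0, 0, 0, 0, 0, 0], [-0.028, 0, 0, 0, 0, 0, 0]])

```text
time: 10.1
position: [0.5003, 0.0012, 0.0339]
tool_rot: [0.0, 0.999, 0.032, 0.0]
force: [0.5, -0.4, -1.9]
width: 0.028
gripper_force: 49.9
```

```bash
python3 -c "
from h import *
viewer.snapshot('side')
for i in range(2):go([.515,.0015,.034],.065-np.pi/2); viewer.snapshot('side')
for n in('hook_tip','bin'):
 for q in viewer.place_of('side',n)[:1]: print(n,q,atz('side',q['uv'],.025 if n!='bin' else .004))
"
```

```text
row [ 0.0303  0.0014 -0.0005] [-0.      0.0003 -0.0003] pos [0.4998 0.0012 0.0337] yaw -1.5063 F [ 0.12  0.52 -1.89] w 0.0277 t 10.15
row [ 0.0298  0.0014 -0.0005] [-0.      0.0001 -0.0003] pos [0.5001 0.0012 0.0338] yaw -1.5063 F [-0.54 -0.23 -2.36] w 0.0275 t 10.2
hook_tip {'uv': [306.3, 394.6], 'conf': 0.88} [ 0.27937673 -0.37523755  0.025     ]
bin {'uv': [383.2, 232.3], 'conf': 0.77} [0.6954874  0.00672531 0.004     ]
```

```bash
python3 -c "
from h import *
b=cv2.imread('pics/top0.png')
cv2.imwrite('pics/s6.png',cv2.resize(b[195:235,285:345],None,fx=12,fy=12,interpolation=2))
# rows->world x along u=323 at z=.04 (sleeve top) & .044(bar top)
for v in range(208,224,2): print(v,atz('top',(322,v),.04).round(4),atz('top',(322,v),.026)[0].round(4))
"
```

```text
208 [0.6113 0.0067 0.04  ] 0.6145
210 [0.6053 0.0067 0.04  ] 0.6085
212 [0.5994 0.0066 0.04  ] 0.6025
214 [0.5935 0.0066 0.04  ] 0.5965
216 [0.5875 0.0066 0.04  ] 0.5905
218 [0.5816 0.0065 0.04  ] 0.5845
220 [0.5757 0.0065 0.04  ] 0.5785
222 [0.5698 0.0065 0.04  ] 0.5725
```

View pics/s6.png

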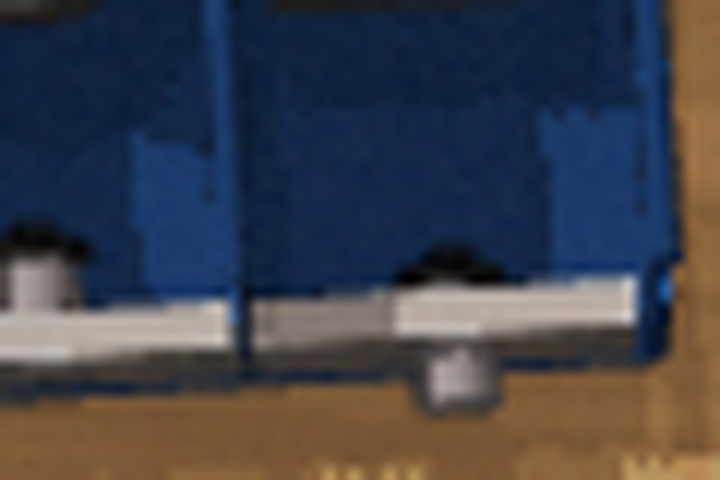

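The right bumper's sleeve is at crop (450,250–285), standing about 10 mm out and ending near x = 0.588, y = 0.0065. That leaves about 70 mm of travel. I'll start pulling gently.

Request:
apply_moves(rows=[[-0.004, 0, 0, 0, 0, 0, 0], [-0.008, 0, 0, 0, 0, 0, 0], [-0.012, 0, 0, 0, 0, 0, 0], [-0.016, 0, 0, 0, 0, 0, 0], [-0.02, 0, 0, 0, 0, 0, 0], [-0.024, 0, 0, 0, 0, 0, 0], [-0.028, 0, 0, 0, 0, 0, 0], [-0.032, 0, 0, 0, 0, 0, 0]])

```text
time: 11.02
position: [0.4854, 0.0001, 0.034]
tool_rot: [0.0, 0.999, 0.032, 0.001]
force: [3.3, 0.1, -3.5]
width: 0.0279
gripper_force: 49.9
```

Request:
apply_moves(rows=[[-0.004, 0, 0, 0, 0, 0, 0], [-0.008, 0, 0, 0, 0, 0, 0], [-0.012, 0, 0, 0, 0, 0, 0], [-0.016, 0, 0, 0, 0, 0, 0], [-0.02, 0, 0, 0, 0, 0, 0], [-0.024, 0, 0, 0, 0, 0, 0], [-0.028, 0, 0, 0, 0, 0, 0], [-0.032, 0, 0, 0, 0, 0, 0]])

```text
time: 11.68
position: [0.4689, -0.0009, 0.034]
tool_rot: [0.0, 0.999, 0.032, 0.001]
force: [3.9, 0.4, -3.2]
width: 0.0279
gripper_force: 49.9
```

```bash
python3 -c "
from h import *
viewer.snapshot('side');viewer.snapshot('top')
for c in('side','top'):
 for n,z in(('bin',.004),('bin_front',.029)):
  for q in viewer.place_of(c,n)[:2]: print(c,n,round(q['conf'],2),atz(c,q['uv'],z).round(4))
 for q in viewer.trace(c,'bin')[:2]: print(c,q['extent'])
go([.435,-.0035,.034],.065-np.pi/2)
"
```

```text
side bin 0.93 [ 0.6547 -0.1503  0.004 ]
side bin 0.88 [0.6752 0.0161 0.004 ]
side bin_front 0.91 [0.6414 0.0087 0.029 ]
side bin_front 0.59 [ 0.7013 -0.1447  0.029 ]
side [374.9, 217.3, 35.0, 21.3]
side [405.4, 260.8, 50.6, 43.2]
top bin 0.97 [0.6818 0.0145 0.004 ]
top bin 0.94 [ 0.6576 -0.146   0.004 ]
top bin_front 0.68 [0.6418 0.0115 0.029 ]
top [375.9, 194.6, 29.9, 38.3]
top [321.1, 186.5, 28.1, 32.8]
row [-0.0671  0.0009 -0.0005] [ 0.      0.0002 -0.0003] pos [ 0.4684 -0.0009  0.0337] yaw -1.5062 F [ 2.13 -0.53 -1.13] w 0.0277 t 12.0833
```

Request:
apply_moves(rows=[[-0.004, 0, 0, 0, 0, 0, 0], [-0.008, 0, 0, 0, 0, 0, 0], [-0.012, 0, 0, 0, 0, 0, 0], [-0.016, 0, 0, 0, 0, 0, 0], [-0.02, 0, 0, 0, 0, 0, 0], [-0.024, 0, 0, 0, 0, 0, 0], [-0.028, 0, 0, 0, 0, 0, 0], [-0.032, 0, 0, 0, 0, 0, 0]])

```text
time: 12.75
position: [0.4526, -0.0019, 0.0338]
tool_rot: [0.0, 0.999, 0.032, 0.0]
force: [4.2, 0.7, -3.0]
width: 0.028
gripper_force: 49.9
```

Request:
apply_moves(rows=[[-0.003, 0, 0, 0, 0, 0, 0], [-0.006, 0, 0, 0, 0, 0, 0], [-0.009, 0, 0, 0, 0, 0, 0], [-0.012, 0, 0, 0, 0, 0, 0], [-0.014, 0, 0, 0, 0, 0, 0], [-0.016, 0, 0, 0, 0, 0, 0], [-0.018, 0, 0, 0, 0, 0, 0], [-0.02, 0, 0, 0, 0, 0, 0]])

```text
time: 13.42
position: [0.4426, -0.0025, 0.0338]
tool_rot: [0.0, 0.999, 0.032, 0.0]
force: [4.8, 0.1, -1.7]
width: 0.0281
gripper_force: 49.9
```

```bash
python3 -c "
from h import *
viewer.snapshot('side');viewer.snapshot('top')
for c in('side','top'):
 for n,z in(('bin',.004),('bin_front',.029)):
  for q in viewer.place_of(c,n)[:2]: print(c,n,round(q['conf'],2),atz(c,q['uv'],z).round(4))
go([.435,-.0035,.034],.065-np.pi/2)
"
```

```text
side bin 0.8 [0.6516 0.0113 0.004 ]
side bin 0.64 [ 0.6429 -0.161   0.004 ]
side bin_front 0.76 [ 0.6994 -0.1484  0.029 ]
side bin_front 0.73 [0.6092 0.0036 0.029 ]
top bin 0.63 [ 0.6561 -0.004   0.004 ]
top bin 0.61 [ 0.6592 -0.1493  0.004 ]
top bin_front 0.88 [ 0.7075 -0.1355  0.029 ]
top bin_front 0.68 [0.6138 0.0086 0.029 ]
row [-0.015   0.001  -0.0005] [ 0.      0.0002 -0.0003] pos [ 0.4425 -0.0025  0.0337] yaw -1.5063 F [ 3.8   0.3  -0.74] w 0.028 t 13.7167
```

Request:
apply_moves(rows=[[-0.002, 0, 0, 0, 0, 0, 0], [-0.004, 0, 0, 0, 0, 0, 0], [-0.006, 0, 0, 0, 0, 0, 0], [-0.008, 0, 0, 0, 0, 0, 0], [-0.01, 0, 0, 0, 0, 0, 0], [-0.012, 0, 0, 0, 0, 0, 0], [-0.014, 0, 0, 0, 0, 0, 0], [-0.016, 0, 0, 0, 0, 0, 0]])

```text
time: 14.38
position: [0.4346, -0.003, 0.0337]
tool_rot: [-0.0, 0.999, 0.032, 0.0]
force: [4.4, 0.3, -2.2]
width: 0.0277
gripper_force: 49.9
```

Request:
apply_moves(rows=[[-0.001, 0, 0, 0, 0, 0, 0], [-0.002, 0, 0, 0, 0, 0, 0], [-0.003, 0, 0, 0, 0, 0, 0], [-0.004, 0, 0, 0, 0, 0, 0], [-0.005, 0, 0, 0, 0, 0, 0], [-0.006, 0, 0, 0, 0, 0, 0]])

```text
time: 14.88
position: [0.4317, -0.0033, 0.0337]
tool_rot: [0.0, 0.999, 0.032, 0.0]
force: [5.0, 0.2, -1.9]
width: 0.0277
gripper_force: 49.9
```

Request:
apply_moves(rows=[[-0.001, 0, 0, 0, 0, 0, 0], [-0.002, 0, 0, 0, 0, 0, 0], [-0.003, 0, 0, 0, 0, 0, 0], [-0.004, 0, 0, 0, 0, 0, 0], [-0.005, 0, 0, 0, 0, 0, 0]])

```text
time: 15.3
position: [0.4292, -0.0034, 0.0337]
tool_rot: [0.0, 0.999, 0.032, 0.0]
force: [4.8, -0.1, -3.0]
width: 0.0278
gripper_force: 49.9
```

Request:
apply_moves(rows=[[-0.001, 0, 0, 0, 0, 0, 0], [-0.002, 0, 0, 0, 0, 0, 0], [-0.003, 0, 0, 0, 0, 0, 0], [-0.004, 0, 0, 0, 0, 0, 0]])

```text
time: 15.63
position: [0.4271, -0.0035, 0.0337]
tool_rot: [0.0, 0.999, 0.032, 0.0]
force: [4.6, 0.3, -2.1]
width: 0.0279
gripper_force: 49.9
```

Request:
apply_moves(rows=[[-0.001, 0, 0, 0, 0, 0, 0], [-0.002, 0, 0, 0, 0, 0, 0], [-0.003, 0, 0, 0, 0, 0, 0], [-0.004, 0, 0, 0, 0, 0, 0]])

```text
time: 15.97
position: [0.4252, -0.0037, 0.0337]
tool_rot: [0.0, 0.999, 0.032, 0.0]
force: [4.8, 0.5, -2.9]
width: 0.0277
gripper_force: 49.9
```

Request:
apply_moves(rows=[[-0.001, 0, 0, 0, 0, 0, 0], [-0.002, 0, 0, 0, 0, 0, 0], [-0.003, 0, 0, 0, 0, 0, 0], [-0.004, 0, 0, 0, 0, 0, 0]])

```text
time: 16.3
position: [0.4232, -0.0038, 0.0337]
tool_rot: [0.0, 0.999, 0.032, 0.0]
force: [4.6, 0.6, -2.2]
width: 0.0277
gripper_force: 49.9
```

Request:
apply_moves(rows=[[-0.001, 0, 0, 0, 0, 0, 0], [-0.002, 0, 0, 0, 0, 0, 0], [-0.003, 0, 0, 0, 0, 0, 0], [-0.004, 0, 0, 0, 0, 0, 0]])

```text
time: 16.63
position: [0.4212, -0.0039, 0.0337]
tool_rot: [0.0, 0.999, 0.032, 0.0]
force: [5.0, 0.3, -1.9]
width: 0.0275
gripper_force: 49.9
```

Request:
apply_moves(rows=[[-0.001, 0, 0, 0, 0, 0, 0], [-0.002, 0, 0, 0, 0, 0, 0], [-0.003, 0, 0, 0, 0, 0, 0]])

```text
time: 16.88
position: [0.4197, -0.004, 0.0337]
tool_rot: [0.0, 0.999, 0.032, 0.0]
force: [5.1, 1.2, -2.6]
width: 0.0279
gripper_force: 49.9
```

Request:
apply_moves(rows=[[-0.001, 0, 0, 0, 0, 0, 0], [-0.002, 0, 0, 0, 0, 0, 0], [-0.003, 0, 0, 0, 0, 0, 0]])

```text
time: 17.13
position: [0.4183, -0.0041, 0.0337]
tool_rot: [0.0, 0.999, 0.032, 0.0]
force: [5.2, 1.0, -3.1]
width: 0.0276
gripper_force: 49.9
```

Request:
apply_moves(rows=[[-0.001, 0, 0, 0, 0, 0, 0], [-0.002, 0, 0, 0, 0, 0, 0], [-0.003, 0, 0, 0, 0, 0, 0]])

```text
time: 17.38
position: [0.4179, -0.0043, 0.0339]
tool_rot: [0.0, 0.999, 0.032, 0.001]
force: [10.7, 2.1, -7.0]
width: 0.0277
gripper_force: 49.9
```

Request:
apply_moves(rows=[[0, 0, 0, 0, 0, 0, 0], [0, 0, 0, 0, 0, 0, 0]])

```text
time: 17.55
position: [0.4179, -0.0042, 0.0338]
tool_rot: [0.0, 0.999, 0.032, 0.001]
force: [9.4, 0.7, -6.3]
width: 0.0278
gripper_force: 49.9
```

```bash
python3 -c "
from h import *
go([.417,-.0035,.034],.065-np.pi/2);viewer.snapshot('side')
go([.417,-.0035,.034],.065-np.pi/2)
for n,z in(('bin_front',.029),('stop_face',.024)):
  for q in viewer.place_of('side',n)[:2]: print(n,round(q['conf'],2),atz('side',q['uv'],z).round(4))
"
```

```text
row [-0.0017 -0.0015 -0.0003] [ 0.0001 -0.0016 -0.0003] pos [ 0.4179 -0.0042  0.0338] yaw -1.5063 F [ 9.39  0.68 -6.28] w 0.0278 t 17.55
row [-0.0017 -0.0016 -0.0003] [ 0.0001 -0.0016 -0.0003] pos [ 0.4179 -0.0042  0.0338] yaw -1.5063 F [ 9.7   1.11 -5.17] w 0.0278 t 17.6
bin_front 0.83 [ 0.5905 -0.0051  0.029 ]
bin_front 0.73 [ 0.6957 -0.15    0.029 ]
stop_face 0.87 [0.5839 0.0649 0.024 ]
```

Request:
apply_moves(rows=[[-0.0004, 0, 0, 0, 0, 0, 0], [-0.0008, 0, 0, 0, 0, 0, 0], [-0.0008, 0, 0, 0, 0, 0, 0], [-0.0008, 0, 0, 0, 0, 0, 0], [-0.0008, 0, 0, 0, 0, 0, 0]])

```text
time: 18.12
position: [0.4179, -0.0043, 0.0339]
tool_rot: [0.0, 0.999, 0.032, 0.002]
force: [10.7, 0.9, -6.6]
width: 0.0277
gripper_force: 49.9
```

Request:
apply_moves(rows=[[-0.0003, 0, 0, 0, 0, 0, 0], [-0.0006, 0, 0, 0, 0, 0, 0], [-0.0006, 0, 0, 0, 0, 0, 0], [-0.0006, 0, 0, 0, 0, 0, 0], [-0.0006, 0, 0, 0, 0, 0, 0], [-0.0006, 0, 0, 0, 0, 0, 0]])

```text
time: 18.62
position: [0.4178, -0.0044, 0.0339]
tool_rot: [0.0, 0.999, 0.032, 0.002]
force: [10.6, 0.2, -7.0]
width: 0.0274
gripper_force: 50.0
```

```bash
python3 -c "
from h import *
for i in range(4): viewer.snapshot('side'); print(r.read_state()['force'].round(2))
"
```

```text
[11.34 -0.03 -7.19]
[11.48  0.52 -8.32]
[11.79  0.38 -7.22]
[11.74  1.29 -7.33]
```

Snug at about 11.7 N, which is 7 N beyond the sliding pull. Now I'll back the tip off the wall and lift it out.

Request:
apply_moves(rows=[[0.003, 0, 0, 0, 0, 0, 0], [0.006, 0, 0, 0, 0, 0, 0], [0.012, 0, 0, 0, 0, 0, 0], [0.02, 0, 0, 0, 0, 0, 0], [0.028, 0, 0, 0, 0, 0, 0], [0.034, 0, 0, 0, 0, 0, 0], [0.034, 0, 0, 0, 0, 0, 0], [0.034, 0, 0, 0, 0, 0, 0]])

```text
time: 19.48
position: [0.4326, -0.0031, 0.0335]
tool_rot: [-0.0, 0.999, 0.032, -0.001]
force: [-0.3, 0.5, -1.4]
width: 0.0276
gripper_force: 50.0
```

```bash
python3 -c "
from h import *
for i in range(3): viewer.snapshot('side'); print(r.read_state()['force'].round(2))
for n,z in(('bin_front',.029),('bin',.004),('hook_tip',.025)):
  for q in viewer.place_of('side',n)[:2]: print(n,round(q['conf'],2),np.round(q['uv'],1),atz('side',q['uv'],z).round(4))
go([.43,-.0035,.034],.065-np.pi/2)
"
```

```text
[-0.6   0.02 -2.82]
[-0.32 -0.59 -2.  ]
[-0.06  0.95 -2.06]
bin_front 0.86 [350.3 238.6] [ 0.5822 -0.0058  0.029 ]
bin_front 0.64 [419.  257.3] [ 0.6917 -0.1557  0.029 ]
bin 0.91 [361.8 238.5] [0.6279 0.0097 0.004 ]
bin 0.73 [404.6 267. ] [ 0.6582 -0.1459  0.004 ]
hook_tip 0.78 [304.3 392.5] [ 0.278  -0.3697  0.025 ]
row [-0.0055  0.0004 -0.0006] [-0.      0.0002 -0.0003] pos [ 0.4327 -0.0031  0.0337] yaw -1.5063 F [-0.06 -0.61 -1.54] w 0.0273 t 19.7833
```

Free of the wall. I'll lift straight up.

Request:
apply_moves(rows=[[0, 0, -0.02, 0, 0, 0, 0], [0, 0, -0.05, 0, 0, 0, 0], [0, 0, -0.09, 0, 0, 0, 0], [0, 0, -0.13, 0, 0, 0, 0], [0, 0, -0.17, 0, 0, 0, 0], [0, 0, -0.2, 0, 0, 0, 0], [0, 0, -0.2, 0, 0, 0, 0], [0, 0, -0.2, 0, 0, 0, 0]])

```text
time: 20.45
position: [0.4338, -0.0033, 0.1349]
tool_rot: [0.0, 0.999, 0.032, 0.001]
force: [0.1, -0.1, -2.7]
width: 0.0279
gripper_force: 50.0
```

```bash
python3 -c "
from h import *
viewer.snapshot('top');viewer.snapshot('side')
for c in('top','side'):
 for n,z in(('bin_front',.029),('bin',.004),('stop_face',.024)):
  for q in viewer.place_of(c,n)[:2]: print(c,n,round(q['conf'],2),atz(c,q['uv'],z).round(4))
go([.453,-.335,.135],-1.31)
go([.453,-.335,.0105],-1.31)
"
```

```text
top bin_front 0.67 [0.588  0.0158 0.029 ]
top bin 0.57 [ 0.6583 -0.149   0.004 ]
top bin 0.31 [0.5401 0.3564 0.004 ]
top stop_face 0.67 [0.5803 0.0571 0.024 ]
side bin_front 0.8 [ 0.6948 -0.1537  0.029 ]
side bin_front 0.57 [0.5874 0.0017 0.029 ]
side bin 0.82 [ 6.247e-01 -3.000e-04  4.000e-03]
side bin 0.77 [ 0.6525 -0.1442  0.004 ]
side stop_face 0.81 [0.5766 0.0533 0.024 ]
row [-0.0016  0.6652 -0.0045] [-0.0004  0.0011 -0.125 ] pos [ 0.4323 -0.003   0.1329] yaw -1.5063 F [-0.38  0.25 -1.75] w 0.0276 t 20.85
row [-0.0011  0.6654  0.2445] [-0.0004  0.0011 -0.125 ] pos [ 0.4323 -0.003   0.1329] yaw -1.5063 F [-0.38  0.25 -1.75] w 0.0276 t 20.85
```

Request:
apply_moves(rows=[[0, 0.06, -0.01, 0, 0, -0.01, 0], [0, 0.14, -0.01, 0, 0, -0.03, 0], [0, 0.22, -0.01, 0, 0, -0.05, 0], [0, 0.3, -0.01, 0, 0, -0.07, 0], [0, 0.38, -0.01, 0, 0, -0.09, 0], [0, 0.46, -0.01, 0, 0, -0.11, 0], [0, 0.54, -0.01, 0, 0, -0.125, 0], [0, 0.61, -0.01, 0, 0, -0.125, 0]])

```text
time: 21.52
position: [0.4522, -0.3101, 0.1382]
tool_rot: [0.0, 0.992, 0.13, -0.0]
force: [0.5, 0.2, -2.5]
width: 0.0279
gripper_force: 50.0
```

Request:
apply_moves(rows=[[0, 0.04, 0, 0, 0, 0, 0], [0, 0.055, 0, 0, 0, 0, 0], [0, 0.055, 0, 0, 0, 0, 0], [0, 0.055, 0, 0, 0, 0, 0], [0, 0.055, 0, 0, 0, 0, 0]])

```text
time: 21.93
position: [0.4593, -0.3322, 0.1381]
tool_rot: [-0.001, 0.991, 0.131, -0.001]
force: [0.5, -0.5, -2.3]
width: 0.0279
gripper_force: 50.0
```

```bash
python3 -c "
from h import *
viewer.snapshot('side');a=viewer.snapshot('top')
cv2.imwrite('pics/s7.png',cv2.resize(a[130:280,260:470],None,fx=3.8,fy=3.8,interpolation=2))
go([.453,-.337,.0105],-1.31)
"
```

```text
row [-0.0151  0.006   0.256 ] [-0.0007  0.0003  0.0012] pos [ 0.4596 -0.3323  0.1385] yaw -1.3081 F [ 1.25 -0.09 -3.6 ] w 0.028 t 22.0333
```

View pics/s7.png

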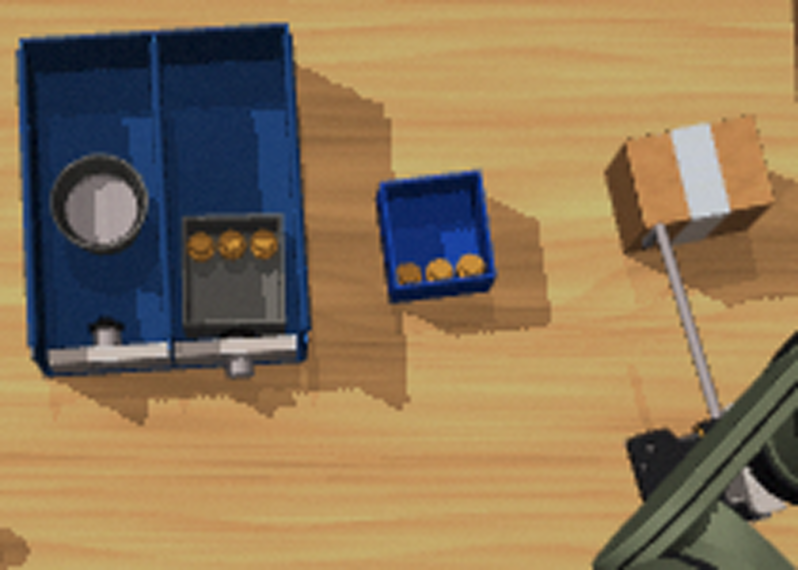

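The bin sits against the bumper, with its front rim at crop (185–284,325), nearly parallel to the bar. To clear the carton, I'll set the hook down 15 mm further back than where it started.

Request:
apply_moves(rows=[[-0.034, 0.006, 0, 0, 0, 0, 0], [-0.034, 0.006, 0.05, 0, 0, 0, 0], [-0.034, 0.006, 0.1, 0, 0, 0, 0], [-0.034, 0.006, 0.15, 0, 0, 0, 0], [-0.034, 0.006, 0.2, 0, 0, 0, 0], [-0.034, 0.006, 0.23, 0, 0, 0, 0], [-0.034, 0.006, 0.245, 0, 0, 0, 0], [-0.034, 0.006, 0.245, 0, 0, 0, 0]])

```text
time: 22.7
position: [0.4429, -0.3391, 0.0144]
tool_rot: [-0.002, 0.991, 0.131, -0.001]
force: [-1.1, 1.1, -1.8]
width: 0.0281
gripper_force: 50.0
```

Request:
apply_moves(rows=[[0, 0, 0.002, 0, 0, 0, 0], [0, 0, 0.004, 0, 0, 0, 0], [0, 0, 0.006, 0, 0, 0, 0], [0, 0, 0.007, 0, 0, 0, 0], [0, 0, 0.007, 0, 0, 0, 0], [0, 0, 0.007, 0, 0, 0, 0]])

```text
time: 23.2
position: [0.4443, -0.3417, 0.0132]
tool_rot: [0.0, 0.992, 0.13, 0.0]
force: [-0.2, 0.1, -2.5]
width: 0.0275
gripper_force: 50.0
```

Still carrying the weight at z = 0.0132, so I'll go down about 2.5 mm more.

Request:
apply_moves(rows=[[0, 0, 0.001, 0, 0, 0, 0], [0, 0, 0.002, 0, 0, 0, 0], [0, 0, 0.003, 0, 0, 0, 0], [0, 0, 0.004, 0, 0, 0, 0], [0, 0, 0.005, 0, 0, 0, 0], [0, 0, 0.005, 0, 0, 0, 0], [0, 0, 0.005, 0, 0, 0, 0]])

```text
time: 23.78
position: [0.444, -0.3413, 0.0102]
tool_rot: [-0.0, 0.992, 0.13, -0.0]
force: [0.3, -0.0, -2.7]
width: 0.028
gripper_force: 50.0
```

Request:
apply_moves(rows=[[0, 0, 0.001, 0, 0, 0, 0], [0, 0, 0.002, 0, 0, 0, 0], [0, 0, 0.002, 0, 0, 0, 0], [0, 0, 0.002, 0, 0, 0, 0]])

```text
time: 24.12
position: [0.444, -0.3413, 0.0101]
tool_rot: [-0.0, 0.991, 0.13, -0.0]
force: [-3.5, 1.9, 4.8]
width: 0.0277
gripper_force: 50.0
```

On the table (force went positive). I'll release, then rise.

Request:
apply_moves(rows=[[0, 0, -0.001, 0, 0, 0, 0.35], [0, 0, -0.001, 0, 0, 0, 0.5], [0, 0, -0.001, 0, 0, 0, 0.8], [0, 0, -0.001, 0, 0, 0, 1], [0, 0, -0.001, 0, 0, 0, 1], [0, 0, -0.001, 0, 0, 0, 1], [0, 0, -0.001, 0, 0, 0, 1], [0, 0, -0.001, 0, 0, 0, 1]])

```text
time: 24.78
position: [0.4441, -0.3414, 0.0097]
tool_rot: [0.0, 0.992, 0.13, -0.0]
force: [0.8, -0.4, 0.7]
width: 0.0758
gripper_force: 0.0
```

Request:
apply_moves(rows=[[0, 0, -0.001, 0, 0, 0, 1], [0, 0, -0.001, 0, 0, 0, 1], [0, 0, -0.04, 0, 0, 0, 1], [0, 0, -0.1, 0, 0, 0, 1], [0, 0, -0.17, 0, 0, 0, 1], [0, 0, -0.24, 0, 0, 0, 1], [0, 0, -0.3, 0, 0, 0, 1], [0, 0, -0.3, 0, 0, 0, 1]])

```text
time: 25.45
position: [0.4478, -0.3451, 0.1678]
tool_rot: [0.006, 0.991, 0.13, 0.004]
force: [1.2, -0.5, 0.8]
width: 0.0941
gripper_force: 0.0
```

```bash
python3 -c "
from h import *
a=viewer.snapshot('side')
print(r.read_state()['width'],r.read_state()['position'])
A=cv2.resize(a[180:280,290:440],None,fx=2.67*1.5,fy=4,interpolation=2)[:400,:600]
B=cv2.resize(a[280:400,330:480],None,fx=4,fy=4,interpolation=2)
C=np.hstack([cv2.resize(a[190:290,300:400],(400,400)),cv2.resize(a[290:390,345:445],(400,400))])
cv2.imwrite('pics/s8.png',C)"
```

```text
0.09362072817335051 [ 0.44645768 -0.34381049  0.16448097]
```

View pics/s8.png

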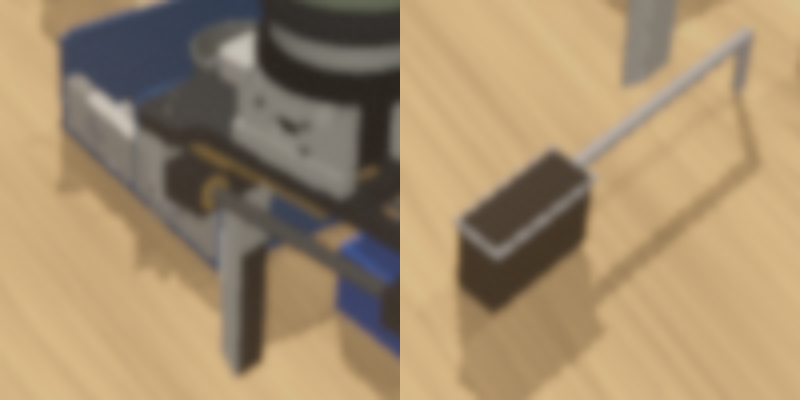

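The hook stands upright at crop right (525,230), clear of the open gripper. The bin was seated in the last top view, so I'll hand in.

```bash
python3 -c "
from h import *
print(r.job_done())"
```

```text
the job is handed in; nothing more can be done
None
```

I handed the job in: the bin was pulled snug on its sleeve at about 12 N, the hook was unhooked and stood upright on the open table, and no verdict came back; the bin was last clearly seen seated before the hook was set down.

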